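# Switch on the bench press at a guarded switch

### The arm

A 6-joint arm with a two-finger parallel gripper is mounted at the origin on the work surface. World frame = base frame: x ahead of the robot, y to its left, z up, the work surface at z = 0. Lengths are in m, angles in rad, forces in N, time in s.
With the tool pointing down it reaches from about 0.35 to 0.975 m from the base axis. Payload 17.4 kg.
Tool frame: the origin (TCP) lies midway between the tips of the shut fingers; the grasp point (between the pads) lies 19 mm behind it (env.tcp_to_grasp is the distance from the TCP to the grasp point, in m); z points along the fingers, y is the line along which they close (so a half turn about z gives the same grasp; the last joint's range is limited). The gripper opens to 85 mm and grips with 20 to 120 N. Pads are 22 mm wide; open, the fingers measure 114 mm over their backs; the gripper's body (76 mm by 85 mm) begins 54 mm behind the grasp point. The pads swing forward as they close: fully open they stand 13 mm farther back than shut.
Start: joints at [-1.284, 0.116, 1.442, -0, 1.584, -0.038], TCP at [0.215, -0.64, 0.231] pointing down, gripper open.
Joint ranges: [-2.83, 2.83], [-0.83, 2.19], [0.07, 2.5], [-1.14, 4.28], [0.01, 3], [-2.97, 2.97]. Speed limits (rad/s): [1.89, 1.89, 2.22, 3.14, 3.14, 3.14].

### API

Orientations are given as a 3x3 rotation matrix whose columns are the frame's x, y, z axes.
In Python, from rig import env gives the robot as it stands.
- The arm moves only by the shell command python3 -m crank 'ROWS' [OPENING]. ROWS is a JSON object of lists of equal length, an entry for each row: "travel": the shift along the tool's x, y, z normalised to -1 to 1, where 1 is 25 mm, a list of three; "turn": the turn, a rotation vector about the tool's x, y, z normalised to -1 to 1, where 1 is 8 degrees, a list of three. In form: {"travel": [[x, y, z], ...], "turn": [[wx, wy, wz], ...]}. A call has 1 to 12 rows; each row shifts and turns the commanded pose from where the row before left it, along the tool's axes as they then stand; what a row does not reach is not made up. A row lasts 1/10 s, in which the tool goes at most 50 mm and 8.59 degrees, less where a joint would pass 70% of its speed; a pose out of reach is approached as far as the arm can. A call with a number of a shift or a turn outside -1 to 1 is refused whole. A call with a gripper value outside its range is refused whole. OPENING is the closure, from 0 (fully open) to 1 (shut), set as the call begins (- or left out, the last holds). The fingers move at their own pace and stop on an object; the grip force is fixed at half the most. Time passes only in rows, so rows that do not move let the fingers close. It gives the time, the measured TCP pose, the force, the opening and the grip force at its end, in the units of the state.
- env.sense(): the state, without advancing time (a new reading comes with each control period).
- env.grab_frame(name): name is "scene" or "top" or "wrist"; returns a dict with "pixels" (400x640x3 uint8, red, green, blue), "z_map" (400x640 float32, m along the optical axis (not along the pixel's ray), 0 where there is no reading), "fx", "fy", "cx", "cy" (pixels), "extrinsics" (4x4, takes a point from camera to world coordinates); the wrist camera has in their place "tool_from_camera" (4x4, takes a point from camera to tool coordinates, whose origin is the TCP and whose axes are the flange's). Camera axes: x right, y up, looking along -z (the intrinsics and any distortion apply to the point x, -y, -z); pixel columns grow to the right and rows downward; lengths in m; the calibration is good to about 2 mm. A picture is of the moment at which its call begins: read the wrist's pose just before it.
- env.finish_job(): hands the job in; it is judged then, once.
The state is a dict: "t": time; "joint_positions": joint angles; "qd": joint speeds; "tau": joint torques, N m; "ee_pos": TCP position; "orientation": TCP orientation; "contact_force": force on the tool from outside, world axes, zero at the start; "moment": the same for the moment, N m; "grip_width": finger opening in m; "finger_force": force on a finger pad.
Only numpy, scipy, OpenCV 4.12 (cv2) and the standard library are available. Lean on these libraries where they do the work, as an engineer would, in place of code of your own. Each camera call takes 0.05 s, during which the arm holds its last target. There are 200 camera calls.

### The job

Turn the printing press on at the long switch box (the one with the round dial): lift its hinged guard all the way back until it stays open by itself, flip the toggle under it fully over to the far side, then tip the guard forward again so that it drops shut over the toggle. Leave the guard of the short box closed.

Things in the scene. Friction and masses are not known exactly. Their poses are not given: they have to be found in the camera images.
- switch_box: long aluminium box fixed to the table, 120 (x) x 170 (y) x 50 mm high, with a black dial (r 20, 18 mm tall) at x -5, y +45 and a grey hood (guard) over a steel toggle at y -40 mm. Origin: centre of the underside, z up; x points away from the robot, within 0.3 rad of straight ahead. Shut hood: x -45 to +35, 50 mm wide, top at z 98 mm; fully open it leaves the toggle free from above.
- guard (a joint): hood angle, rad: 0 shut, 1.9 open at its stop. Box frame, mm: hinge along y at x 35, z 53. Front tab 16 wide (y), 8 thick, 45 long towards the robot; pinch it along y at x -75, y -40, z 94 (shut); open it stands up, that spot at x 110, z 143, its end at z 159. 80-170 g, light closing spring: let go below 1.1 it drops shut, above 1.5 it stays open; 1-2 N on the upright tab tips it back.
- toggle (a joint): toggle angle, rad: 0 to 0.12 off (leans to the robot), 0.9 on at its stop (leans away). Steel rod r 4 mm with a ball r 6 mm, 40 mm from its pivot at x -5, y -40, z 50 mm of switch_box; ball at x -22 (off) or +13 (on), z 86 mm. It turns about the box's y axis, stays where it is left and takes about 1 N at the ball.
- other_guard (a joint): angle of the guard of the short box (120 by 85 mm, 50 mm high, no dial, the same kind of hood at its middle), rad: 0 shut; leave it shut.
Mind the look-alikes: they are no part of the job. Leave any pink look-alike of the switch_box alone.

How it is judged:
On the way, in this order (a step that is already met when the one before it is completed fails the run):
1. the long box's guard is lifted open (past 1.4 rad), the toggle still off (below 0.3 rad) (value of joint guard above 1.4 rad and value of joint toggle below 0.3 rad), for 0.1 s.
2. the toggle is flipped over to the far side (past 0.65 of its 0.9 rad) with the guard open (past 0.5 rad) (value of joint toggle above 0.65 rad and value of joint guard above 0.5 rad), for 0.1 s.
At the end, for the whole second after the job is handed in: The long box's guard is shut (within 0.1 rad), the toggle under it is on (past 0.65 of its 0.9 rad), and the short box's guard is shut (within 0.1 rad) (value of joint each of guard, other_guard below 0.1 rad and value of joint toggle above 0.65 rad); the robot touches nothing.
It fails at once if the short box's guard is lifted by more than 0.25 rad (value of joint other_guard above 0.25 rad).
It also fails if it takes over 53 s, if anything falls off the work surface, if the arm or the gripper's body presses on something with over 40 N, if the wrist force passes 120 N, or if a joint passes its speed limit or range.

## Working session

There is one attempt and no reset: what is moved stays moved. The work goes in short steps, Python scripts to look and compute and a shell command to move; the robot and the scene stay as the last step left them, time stands still between calls to the robot, and variables do not carry over. Pictures are saved under pics/ and viewed, at most 10 in all, crops included, and the job is handed in when it is done.

```bash
mkdir -p pics; ls
cat > h.py <<'E'
from rig import env
import numpy as np, cv2
def grab(n):
    s=env.sense(); f=env.grab_frame(n)
    if n=='wrist':
        T=np.eye(4);T[:3,:3]=s['orientation'];T[:3,3]=s['ee_pos'];f['extrinsics']=T@np.array(f['tool_from_camera'])
    return f
def cloud(f):
    z=f['z_map'];v,u=np.mgrid[:z.shape[0],:z.shape[1]]
    P=np.stack([(u-f['cx'])/f['fx']*z,-(v-f['cy'])/f['fy']*z,-z],-1);E=np.array(f['extrinsics'])
    W=P@E[:3,:3].T+E[:3,3];W[z==0]=np.nan;return W
def save(f,name,crop=None,k=1):
    im=f['pixels'][:,:,::-1]
    if crop: im=im[crop[1]:crop[3],crop[0]:crop[2]]
    cv2.imwrite('pics/'+name,cv2.resize(im,None,fx=k,fy=k))
E
python3 - <<'E'
from h import *
for n in ['top','scene']:
    f=grab(n);save(f,n+'0.png');np.save(n+'.npy',cloud(f));np.save(n+'c.npy',f['pixels'])
    print({k:v for k,v in f.items() if k not in('pixels','z_map')})
print(env.sense())
E
```

```text
pics
{'fx': 500.5871395039734, 'fy': 500.5871395039734, 'cx': 321.2696351151751, 'cy': 197.18832864150122, 'extrinsics': array([[ 6.94843767e-02,  9.76060747e-01, -2.06100315e-01,
         1.54597047e-01],
       [-9.97582599e-01,  6.81794858e-02, -1.34356189e-02,
        -1.91374900e-01],
       [ 9.37833273e-04,  2.06535654e-01,  9.78438626e-01,
         1.41259270e+00],
       [ 0.00000000e+00,  0.00000000e+00,  0.00000000e+00,
         1.00000000e+00]])}
{'fx': 406.5425242026507, 'fy': 406.5425242026507, 'cx': 319.5142016823891, 'cy': 202.6150164551357, 'extrinsics': array([[ 0.5720276 , -0.51089656,  0.64169239,  1.24478284],
       [ 0.82006619,  0.37206541, -0.43480888, -0.75952842],
       [-0.01660918,  0.77495292,  0.63180069,  0.84562167],
       [ 0.        ,  0.        ,  0.        ,  1.        ]])}
{'t': 0.1, 'joint_positions': array([-1.28380821e+00,  1.16437926e-01,  1.44218386e+00,  5.41929532e-06,
        1.58400227e+00, -3.78110705e-02]), 'qd': array([-0.0015265 , -0.0012652 , -0.00260636, -0.00028638,  0.00076472,
        0.00151873]), 'tau': array([ 2.69852317e-03, -7.33662772e+01, -6.33788824e+01, -6.28960350e-06,
        5.28071600e-03, -6.88333171e-05]), 'ee_pos': array([ 0.21534386, -0.6395528 ,  0.23064513]), 'orientation': array([[ 9.47714813e-01,  3.19118395e-01, -2.86756911e-04],
       [ 3.19118521e-01, -9.47714297e-01,  9.90754022e-04],
       [ 4.44042086e-05, -1.03046170e-03, -9.99999468e-01]]), 'contact_force': array([-0.18853342, -0.11276959,  0.17339805]), 'moment': array([ 0.01943465, -0.00284902, -0.03122152]), 'finger_force': 0.0, 'grip_width': 0.08527562958375534}
```

View pics/top0.png

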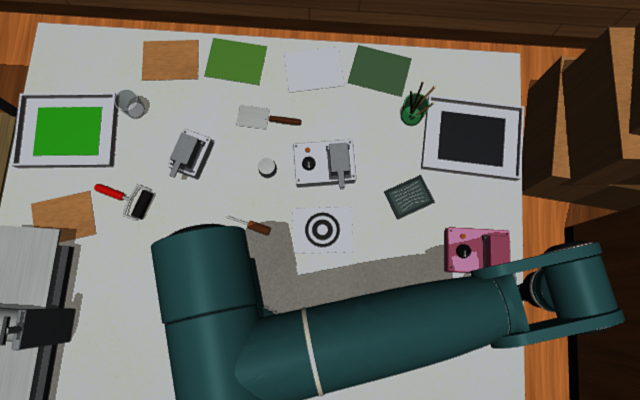

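View pics/scene0.png

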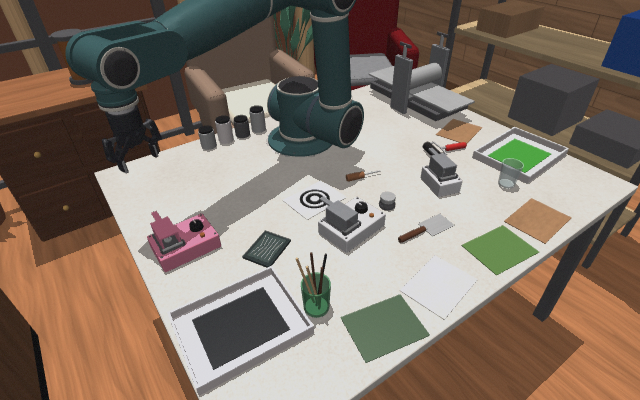

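Candidates in the top view: the long aluminium box with the dial at (325,162), the short box at (188,153), and the pink look-alike at (477,250). I choose (325,162) because it is aluminium, long, and has a dial at (309,163) and a hood at (340,158). The scene view shows the same box at (352,220).

Run:
```python
from h import *
W=np.load('top.npy');c=np.load('topc.npy')
save({'pixels':c},'crop1.png',(270,120,380,205),6)
R=W[125:200,280:370].reshape(-1,3)
print(np.nanpercentile(R[:,2],[1,5,50,90,99]))
m=(R[:,2]>.03)&(R[:,2]<.056); hull=R[m][:,:2].astype(np.float32)
(cn,sz,a)=cv2.minAreaRect(hull);print('box',cn,sz,a,m.sum())
h=R[R[:,2]>.088][:,:2].astype(np.float32);print('hood',cv2.minAreaRect(h),np.median(R[R[:,2]>.085][:,2]))
d=R[(R[:,2]>.062)&(R[:,2]<.072)&(R[:,1]>cn[1])];print('dial',d.mean(0),len(d))
# scene
S=np.load('scene.npy').reshape(-1,3)
m=(np.hypot(S[:,0]-cn[0],S[:,1]-cn[1])<.13)
R=S[m];t=R[(R[:,2]>.04)&(R[:,2]<.056)];print('scene box',cv2.minAreaRect(t[:,:2].astype(np.float32)))
h=R[R[:,2]>.088];print('hood',cv2.minAreaRect(h[:,:2].astype(np.float32)),np.median(h[:,2]))
```

```text
[-0.00611925 -0.00415325  0.00303133  0.07198028  0.1014929 ]
box (0.546246349811554, -0.1740698218345642) (0.12278466671705246, 0.17032906413078308) 8.81302261352539 1656
hood ((0.5251293182373047, -0.21708694100379944), (0.12563009560108185, 0.050180431455373764), 8.086974143981934) 0.09788460863186299
dial [ 0.53313452 -0.12953694  0.0673829 ] 117
scene box ((0.5492656826972961, -0.17408838868141174), (0.12200469523668289, 0.17321623861789703), 8.345844268798828)
hood ((0.5282012224197388, -0.21594874560832977), (0.12543363869190216, 0.05615442246198654), 7.951269149780273) 0.09882677022208841
```

View pics/crop1.png

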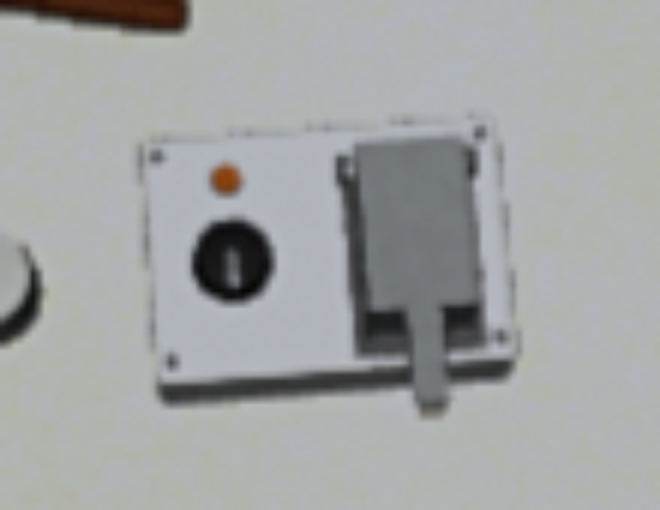

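The crop confirms it: aluminium box, dial at (232,260), and a shut hood at (415,230) with its tab pointing at the robot (430,400).

```bash
cat >> h.py <<'E'
from scipy.spatial.transform import Rotation as Ro
YAW=.145; C=np.array([.548,-.174,0]); B=Ro.from_euler('z',YAW).as_matrix()
def box(p): return C+B@(np.array(p)/1000)
def tool(tilt): # deg; + points forward
    return B@np.diag([1,-1,-1.])@Ro.from_euler('y',tilt,degrees=True).as_matrix()
def plan(p,tilt,back=19):
    """box-frame grasp-point (back=19) or TCP (back=0) target, mm -> units in current tool axes"""
    s=env.sense();R=s['orientation'];T=tool(tilt);w=box(p)+T[:,2]*back/1000
    print('travel units',(R.T@(w-s['ee_pos'])/.025).round(2),'turn units',(np.degrees(Ro.from_matrix(R.T@T).as_rotvec())/8).round(2),'tcp',w.round(3))
def where():
    s=env.sense();T=B.T@s['orientation'];p=s['ee_pos']
    tilt=np.degrees(np.arctan2(T[0,2],-T[2,2]))
    print('t',s['t'],'tcp box',(B.T@(p-C)*1000).round(1),'grasp box',(B.T@(p-.019*s['orientation'][:,2]-C)*1000).round(1),'tilt',tilt.round(1),'yaw err',T[1,0].round(3),'F',(B.T@s['contact_force']).round(1),'w',s['grip_width'],'q',s['joint_positions'].round(2))
E
python3 -c "
from h import *
where();plan([-125,-40,190],0)"
```

```text
t 0.1 tcp box [-396.4 -412.6  230.6] grasp box [-396.4 -412.6  249.6] tilt -0.0 yaw err 0.179 F [-0.2 -0.1  0.2] w 0.08527562958375534 q [-1.28  0.12  1.44  0.    1.58 -0.04]
travel units [ 13.35 -12.72   2.4 ] turn units [-0.01  0.    1.29] tcp [ 0.43  -0.232  0.171]
```

```bash
python3 -m crank '{"travel":[[0.75,-0.7,0],[0.75,-0.7,0],[0.75,-0.7,0],[0.75,-0.7,0],[0.75,-0.7,0],[0.75,-0.7,0],[0.75,-0.7,0],[0.75,-0.7,0],[0.75,-0.7,0],[0.75,-0.7,0],[0.75,-0.7,0],[0.75,-0.7,0]],"turn":[[0,0,0],[0,0,0],[0,0,0],[0,0,0],[0,0,0],[0,0,0],[0,0,0],[0,0,0],[0,0,0],[0,0,0],[0,0,0],[0,0,0]]}' 0
python3 -m crank '{"travel":[[0.7,-0.7,0],[0.7,-0.7,0],[0.7,-0.7,0],[0.7,-0.7,0],[0.7,-0.7,0],[0.7,-0.7,0],[0,0,0],[0,0,0],[0,0,0],[0,0,0],[0,0,0],[0,0,0]],"turn":[[0,0,0],[0,0,0],[0,0,0],[0,0,0],[0,0,0],[0,0,0],[0,0,0.65],[0,0,0.65],[0,0.8,0],[0,0.8,0],[0,0.8,0],[0,0.8,0]]}' 0
python3 -c "
from h import *
where();plan([-115,-40,151],35);plan([-75,-40,94],35)
f=grab('wrist');save(f,'w1.png')"
```

```text
t: 1.3
ee_pos: [0.3619, -0.3679, 0.231]
orientation: [[0.948, 0.319, -0.0], [0.319, -0.948, 0.0], [-0.0, -0.0, -1.0]]
contact_force: [0.6, -0.3, 0.2]
grip_width: 0.0855
finger_force: 0.0
t: 2.5
ee_pos: [0.4277, -0.2358, 0.2316]
orientation: [[0.891, 0.143, 0.432], [0.129, -0.99, 0.061], [0.436, 0.001, -0.9]]
contact_force: [0.8, 0.4, 0.4]
grip_width: 0.0854
finger_force: 0.0
t 2.5 tcp box [-128.   -43.8  231.6] grasp box [-136.2  -43.8  248.7] tilt 25.9 yaw err -0.001 F [0.8 0.3 0.4] w 0.08542515554599747 q [-0.76 -0.52  2.03  0.36  1.35  0.64]
travel units [-0.82 -0.16  3.88] turn units [ 0.01  1.14 -0.01] tcp [ 0.451 -0.229  0.135]
travel units [-0.37 -0.16  6.63] turn units [ 0.01  1.14 -0.01] tcp [ 0.49  -0.223  0.078]
```

View pics/w1.png

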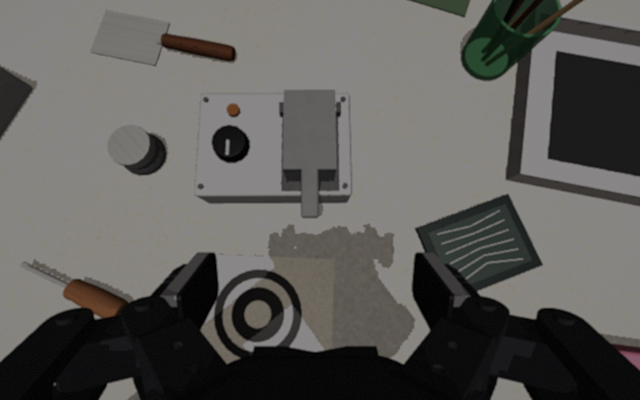

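The wrist view shows the box square to the gripper, with the tab end at (310,210) midway between the pads (200 and 430). I'll check the tab position with depth.

```bash
python3 -c "
from h import *
f=grab('wrist');W=cloud(f)
P=((W-C)@B)[80:225,270:350].reshape(-1,3)*1000
h=P[P[:,2]>85];print('hood',np.percentile(h,[1,50,99],axis=0).round(1))
t=h[h[:,0]<-52];print('tab',np.percentile(t,[2,50,98],axis=0).round(1),len(t))
"
```

```text
hood [[-88.2 -62.4  90.8]
 [-15.8 -38.   98.3]
 [ 33.8 -13.7  99.9]]
tab [[-89.9 -45.4  96. ]
 [-71.9 -38.1  98.2]
 [-53.  -30.7  99.7]] 717
```

```bash
python3 -m crank '{"travel":[[-0.4,-0.1,0.7],[-0.4,-0.1,0.8],[0,0,0.8],[0,0,0.8],[0,0,0]],"turn":[[0,0.6,0],[0,0.54,0],[0,0,0],[0,0,0],[0,0,0]]}' 0
python3 -c "
from h import *
where();plan([-75,-40,94],35)"
```

```text
t: 3.1
ee_pos: [0.4495, -0.2267, 0.1536]
orientation: [[0.816, 0.144, 0.56], [0.117, -0.99, 0.084], [0.566, -0.003, -0.824]]
contact_force: [-0.1, -0.0, -0.5]
grip_width: 0.0856
finger_force: 0.0
t 3.1 tcp box [-105.   -37.9  153.6] grasp box [-115.8  -37.9  169.3] tilt 34.5 yaw err -0.002 F [-0.1 -0.  -0.5] w 0.08555225107420236 q [-0.78 -0.52  2.19  0.52  1.14  0.5 ]
travel units [-0.35  0.09  3.41] turn units [-0.02  0.07 -0.01] tcp [ 0.49  -0.223  0.078]
```

```bash
python3 -m crank '{"travel":[[-0.35,0,0.7],[0,0,0.8],[0,0,0.8],[0,0,0.6],[0,0,0.5],[0,0,0]],"turn":[[0,0,0],[0,0,0],[0,0,0],[0,0,0],[0,0,0],[0,0,0]]}' 0
python3 -m crank '{"travel":[[0,0,0],[0,0,0],[0,0,0],[0,0,0],[0,0,0],[0,0,0],[0,0,0],[0,0,0],[0,0,0],[0,0,0]],"turn":[[0,0,0],[0,0,0],[0,0,0],[0,0,0],[0,0,0],[0,0,0],[0,0,0],[0,0,0],[0,0,0],[0,0,0]]}' 1
python3 - <<'E'
from h import *
where()
# lift plan: grasp point about hinge (35,53), guard 0->1.62 in 18 steps, tilt falls 80 deg in all
s=env.sense();g=(B.T@(s['ee_pos']-.019*s['orientation'][:,2]-C)*1000)
r=g[[0,2]]-[35,53];T=B.T@s['orientation'];tilt=np.degrees(np.arctan2(T[0,2],-T[2,2]))
def tcp(a,t):
    c,sn=np.cos(a),np.sin(a);p=np.array([35,53])+[c*r[0]+sn*r[1],-sn*r[0]+c*r[1]]
    t=np.radians(t);return p+19*np.array([np.sin(t),-np.cos(t)]),t
N=20;p0,t0=tcp(0,tilt)
for i in range(1,N+1):
    p,t=tcp(1.62*i/N,tilt-80*i/N);d=p-p0
    print(i,np.round([d@[np.cos(t0),np.sin(t0)]/25,d@[np.sin(t0),-np.cos(t0)]/25],2)); p0,t0=p,t
E
```

```text
t: 3.7
ee_pos: [0.4905, -0.2212, 0.0803]
orientation: [[0.815, 0.144, 0.562], [0.118, -0.99, 0.083], [0.568, -0.001, -0.823]]
contact_force: [0.3, -0.0, 0.1]
grip_width: 0.0854
finger_force: 0.0
t: 4.7
ee_pos: [0.4902, -0.2218, 0.0816]
orientation: [[0.813, 0.143, 0.564], [0.118, -0.99, 0.081], [0.57, 0.0, -0.822]]
contact_force: [-8.4, 1.1, 6.5]
grip_width: 0.0146
finger_force: 58.3
t 4.7 tcp box [-64.1 -39.   81.6] grasp box [-75.  -38.9  97.2] tilt 34.7 yaw err -0.001 F [-8.2  2.4  6.5] w 0.014605853459324275 q [-0.71 -0.37  2.22  0.56  0.95  0.47]
1 [ 0.28 -0.2 ]
2 [ 0.28 -0.2 ]
3 [ 0.28 -0.19]
4 [ 0.28 -0.19]
5 [ 0.28 -0.18]
6 [ 0.29 -0.18]
7 [ 0.29 -0.18]
8 [ 0.29 -0.17]
9 [ 0.29 -0.17]
10 [ 0.29 -0.17]
11 [ 0.3  -0.16]
12 [ 0.3  -0.16]
13 [ 0.3  -0.15]
14 [ 0.3  -0.15]
15 [ 0.3  -0.15]
16 [ 0.3  -0.14]
17 [ 0.31 -0.14]
18 [ 0.31 -0.13]
19 [ 0.31 -0.13]
20 [ 0.31 -0.13]
```

```bash
python3 -m crank '{"travel":[[0.28,0,-0.2],[0.28,0,-0.2],[0.28,0,-0.19],[0.28,0,-0.19],[0.28,0,-0.18],[0.29,0,-0.18],[0,0,0]],"turn":[[0,-0.5,0],[0,-0.5,0],[0,-0.5,0],[0,-0.5,0],[0,-0.5,0],[0,-0.5,0],[0,0,0]]}' 1
python3 -c "
from h import *
where()"
```

```text
t: 5.4
ee_pos: [0.5167, -0.2179, 0.1253]
orientation: [[0.973, 0.144, 0.181], [0.142, -0.99, 0.026], [0.183, 0.0, -0.983]]
contact_force: [-18.9, -0.2, 15.3]
grip_width: 0.0147
finger_force: 63.0
t 5.4 tcp box [-37.3 -38.9 125.3] grasp box [-40.8 -38.9 144. ] tilt 10.5 yaw err -0.0 F [-18.7   2.5  15.3] w 0.01468468680999219 q [-0.5  -0.18  1.91  0.12  1.26  0.9 ]
```

```bash
python3 -m crank '{"travel":[[0.25,0,-0.25],[0.29,0,-0.17],[0.29,0,-0.17],[0.29,0,-0.17],[0.3,0,-0.16],[0.3,0,-0.16],[0.3,0,-0.15],[0,0,0]],"turn":[[0,-0.5,0],[0,-0.5,0],[0,-0.5,0],[0,-0.5,0],[0,-0.5,0],[0,-0.5,0],[0,-0.5,0],[0,0,0]]}' 1
python3 -c "
from h import *
where()"
```

```text
t: 6.2
ee_pos: [0.5663, -0.2105, 0.1527]
orientation: [[0.944, 0.144, -0.298], [0.138, -0.99, -0.042], [-0.301, -0.002, -0.954]]
contact_force: [-5.3, 1.6, 2.9]
grip_width: 0.0148
finger_force: 64.2
t 6.2 tcp box [ 12.8 -38.7 152.7] grasp box [ 18.5 -38.7 170.8] tilt -17.5 yaw err -0.0 F [-5.   2.4  2.9] w 0.014831726174290575 q [-0.33  0.17  1.53 -0.14  1.71  1.09]
```

```bash
python3 -m crank '{"travel":[[0.3,0,-0.15],[0.3,0,-0.15],[0.3,0,-0.14],[0.31,0,-0.14],[0.31,0,-0.13],[0.31,0,-0.13],[0.31,0,-0.13],[0.31,0,-0.12],[0.31,0,-0.12],[0,0,0]],"turn":[[0,-0.5,0],[0,-0.5,0],[0,-0.5,0],[0,-0.5,0],[0,-0.5,0],[0,-0.5,0],[0,-0.5,0],[0,-0.5,0],[0,-0.5,0],[0,0,0]]}' 1
python3 -c "
from h import *
where()
s=env.sense();g=(B.T@(s['ee_pos']-.019*s['orientation'][:,2]-C)*1000);print(np.arctan2(44.2,-110)-np.arctan2(g[2]-53,g[0]-35),np.hypot(g[2]-53,g[0]-35))"
```

```text
t: 7.2
ee_pos: [0.6384, -0.1998, 0.1409]
orientation: [[0.589, 0.144, -0.795], [0.087, -0.99, -0.114], [-0.803, -0.002, -0.595]]
contact_force: [-0.3, 8.5, 8.1]
grip_width: 0.0144
finger_force: 63.6
t 7.2 tcp box [ 85.7 -38.6 140.9] grasp box [101.  -38.6 152.2] tilt -53.5 yaw err 0.001 F [0.9 8.5 8.1] w 0.014378080870478142 q [-0.22  0.67  1.07 -0.38  2.27  1.1 ]
1.7759282794645705 119.13797367987347
```

```bash
python3 -m crank '{"travel":[[0,0,0],[0,0,0],[0,0,0],[0,0,0],[0,0,0],[0,0,0]],"turn":[[0,0,0],[0,0,0],[0,0,0],[0,0,0],[0,0,0],[0,0,0]]}' 0
python3 -m crank '{"travel":[[0,0,-0.4],[0,0,-0.7],[0,0,-0.8],[0,0,-0.8],[0,0,-0.8],[0,0,-0.8],[0,0,0]],"turn":[[0,0,0],[0,0,0],[0,0,0],[0,0,0],[0,0,0],[0,0,0],[0,0,0]]}' 0
python3 - <<'E'
from h import *
where();plan([-65,-39,240],0,0)
for n in ('scene',):
    f=grab(n);save(f,'s2.png',(270,140,450,270),4)
    P=((cloud(f)-C)@B).reshape(-1,3)*1000
    m=(abs(P[:,1]+39)<9)&(P[:,2]>135)&(P[:,2]<175)&(P[:,0]>20)&(P[:,0]<160);print(m.sum(),np.percentile(P[m],[2,50,98],axis=0).round(0) if m.any() else 0)
E
```

```text
t: 7.8
ee_pos: [0.6376, -0.2006, 0.1411]
orientation: [[0.592, 0.143, -0.793], [0.085, -0.99, -0.114], [-0.801, -0.0, -0.598]]
contact_force: [-0.9, 0.1, 1.1]
grip_width: 0.0854
finger_force: 0.0
t: 8.5
ee_pos: [0.7245, -0.1877, 0.2066]
orientation: [[0.594, 0.143, -0.792], [0.085, -0.99, -0.115], [-0.8, 0.001, -0.6]]
contact_force: [-0.3, 0.8, 0.2]
grip_width: 0.0854
finger_force: 0.0
t 8.5 tcp box [172.7 -39.1 206.6] grasp box [187.9 -39.1 218. ] tilt -53.1 yaw err -0.001 F [-0.2  0.8  0.2] w 0.08542975192959924 q [-0.19  0.84  0.7  -0.42  2.46  1.03]
travel units [-6.77  0.01  6.81] turn units [ 0.    6.64 -0.01] tcp [ 0.489 -0.222  0.24 ]
33 [[108. -48. 136.]
 [113. -43. 153.]
 [118. -33. 161.]]
```

View pics/s2.png

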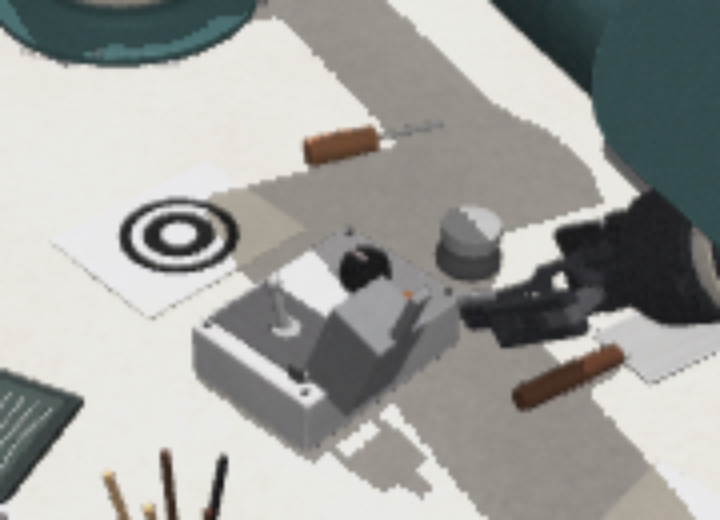

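Scene crop: the hood stands fully open (350,330) with its tab up at (410,315). The toggle, at (280,300), is free and still leans to the robot. Next I raise, straighten and go over the top to the robot side with the fingers shut.

```bash
python3 -m crank '{"travel":[[-0.6,0,-0.45],[-0.6,0,-0.45],[-0.6,0,-0.45],[0,0,0],[0,0,0],[0,0,0],[0,0,0],[0,0,0],[0,0,0],[0,0,0],[0,0,0]],"turn":[[0,0,0],[0,0,0],[0,0,0],[0,0.85,0],[0,0.85,0],[0,0.85,0],[0,0.85,0],[0,0.85,0],[0,0.85,0],[0,0.85,0],[0,0.69,0]]}' 1
python3 -c "
from h import *
where();plan([-65,-39,240],0,0)"
```

```text
t: 9.65
ee_pos: [0.7227, -0.1886, 0.2649]
orientation: [[0.99, 0.143, 0.005], [0.143, -0.99, -0.002], [0.005, 0.002, -1.0]]
contact_force: [0.1, 0.2, 0.1]
grip_width: 0.0004
finger_force: 0.0
t 9.65 tcp box [170.8 -39.7 264.9] grasp box [170.7 -39.6 283.9] tilt 0.3 yaw err -0.001 F [0.1 0.2 0.1] w 0.00043217470462441905 q [-0.29  0.26  1.22 -0.    1.65  1.14]
travel units [-9.44 -0.02  0.95] turn units [ 0.02 -0.03 -0.01] tcp [ 0.489 -0.222  0.24 ]
```

```bash
python3 -m crank '{"travel":[[-0.9,0,0],[-0.9,0,0],[-0.9,0,0],[-0.9,0,0],[-0.9,0,0],[-0.9,0,0],[-0.9,0,0],[-0.9,0,0],[-0.9,0,0],[-0.9,0,0],[-0.5,0,0]],"turn":[[0,0,0],[0,0,0],[0,0,0],[0,0,0],[0,0,0],[0,0,0],[0,0,0],[0,0,0],[0,0,0],[0,0,0],[0,0,0]]}' 1
python3 -m crank '{"travel":[[0,0,0.9],[0,0,0.9],[0,0,0.9],[0,0,0.9],[0,0,0.9],[0,0,0.9],[0,0,0.9],[0,0,0.8],[0,0,0.5],[0,0,0]],"turn":[[0,0,0],[0,0,0],[0,0,0],[0,0,0],[0,0,0],[0,0,0],[0,0,0],[0,0,0],[0,0,0],[0,0,0]]}' 1
python3 -c "
from h import *
where();plan([-2,-39,72],0,0)"
```

```text
t: 10.75
ee_pos: [0.4866, -0.2225, 0.2642]
orientation: [[0.99, 0.143, -0.001], [0.143, -0.99, -0.002], [-0.001, 0.002, -1.0]]
contact_force: [0.6, -0.0, -0.1]
grip_width: 0.0001
finger_force: 0.0
t: 11.75
ee_pos: [0.4871, -0.222, 0.0714]
orientation: [[0.99, 0.143, -0.004], [0.143, -0.99, 0.0], [-0.004, -0.001, -1.0]]
contact_force: [-0.4, 0.3, -0.5]
grip_width: 0.0002
finger_force: 0.0
t 11.75 tcp box [-67.2 -38.7  71.4] grasp box [-67.1 -38.8  90.4] tilt -0.2 yaw err -0.001 F [-0.3  0.3 -0.5] w 0.00022116458963474499 q [-0.47 -0.1   1.92 -0.    1.32  0.95]
travel units [ 2.61  0.01 -0.04] turn units [-0.01  0.03 -0.01] tcp [ 0.552 -0.213  0.072]
```

```bash
python3 -m crank '{"travel":[[0.4,0,0],[0.4,0,0],[0.4,0,0],[0.4,0,0],[0.3,0,0],[0.2,0,0],[0.2,0,0],[0,0,0]],"turn":[[0,0,0],[0,0,0],[0,0,0],[0,0,0],[0,0,0],[0,0,0],[0,0,0],[0,0,0]]}' 1
python3 -c "
from h import *
where()"
```

```text
t: 12.55
ee_pos: [0.5448, -0.2138, 0.0719]
orientation: [[0.99, 0.143, -0.003], [0.143, -0.99, -0.0], [-0.003, -0.0, -1.0]]
contact_force: [-0.3, 0.2, 0.4]
grip_width: 0.0002
finger_force: 0.0
t 12.55 tcp box [ -8.9 -39.   71.9] grasp box [ -8.8 -39.   90.9] tilt -0.2 yaw err -0.002 F [-0.3  0.2  0.4] w 0.00015850184120515755 q [-0.42  0.01  1.81 -0.    1.32  1.01]
```

```bash
python3 -m crank '{"travel":[[0.15,0,0],[0.1,0,0],[0.1,0,0],[0,0,0]],"turn":[[0,0,0],[0,0,0],[0,0,0],[0,0,0]]}' 1
python3 -c "
from h import *
where();f=grab('scene');save(f,'s3.png',(310,160,410,250),6)"
```

```text
t: 12.95
ee_pos: [0.5487, -0.2133, 0.0711]
orientation: [[0.99, 0.142, -0.014], [0.142, -0.99, -0.0], [-0.014, -0.002, -1.0]]
contact_force: [-44.0, -4.2, 16.3]
grip_width: 0.0004
finger_force: 23.1
t 12.95 tcp box [ -5.  -39.   71.1] grasp box [ -4.7 -39.   90.1] tilt -0.8 yaw err -0.002 F [-44.2   2.2  16.3] w 0.0004030506378965915 q [-0.41  0.03  1.8  -0.01  1.33  1.02]
```

View pics/s3.png

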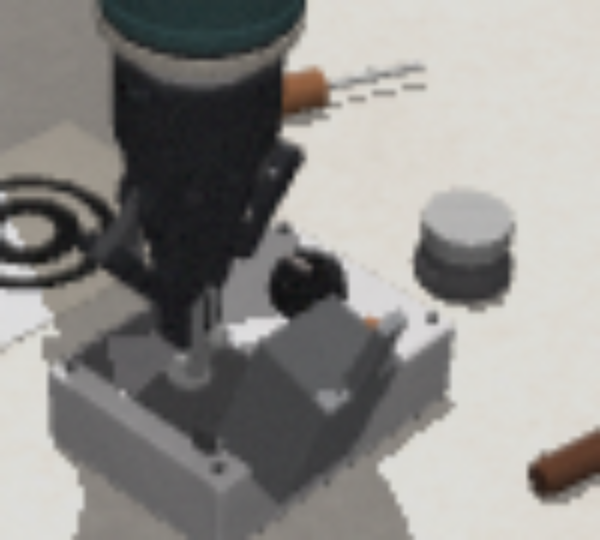

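Scene crop: the fingers have the toggle (205,330) against its stop, and the hood is still open. I back off, rise and check.

```bash
python3 -m crank '{"travel":[[-0.4,0,0],[-0.8,0,0],[-0.8,0,0],[0,0,-0.9],[0,0,-0.9],[0,0,-0.9],[0,0,-0.9],[0,0,-0.9],[0,0,-0.9],[0,0,-0.9],[0,0,-0.9],[0,0,-0.3]],"turn":[[0,0,0],[0,0,0],[0,0,0],[0,0,0],[0,0,0],[0,0,0],[0,0,0],[0,0,0],[0,0,0],[0,0,0],[0,0,0],[0,0,0]]}' 1
python3 - <<'E'
from h import *
where();plan([150,-39,265],0,0)
for n in('scene','wrist'):
    f=grab(n);P=((cloud(f)-C)@B).reshape(-1,3)*1000
    m=(abs(P[:,1]+39)<10)&(P[:,2]>78)&(P[:,2]<96)&(abs(P[:,0])<28);print(n,m.sum(),np.median(P[m],axis=0).round(0) if m.any() else 0)
E
```

```text
t: 14.2
ee_pos: [0.5046, -0.22, 0.2622]
orientation: [[0.99, 0.143, 0.0], [0.143, -0.99, -0.002], [0.0, 0.002, -1.0]]
contact_force: [-0.3, -0.3, 0.5]
grip_width: -0.0001
finger_force: 0.0
t 14.2 tcp box [-49.6 -39.3 262.2] grasp box [-49.6 -39.2 281.2] tilt 0.0 yaw err -0.002 F [-0.4 -0.2  0.5] w -7.816714867080729e-05 q [-0.46 -0.16  1.67 -0.    1.64  0.97]
travel units [ 7.98 -0.03 -0.11] turn units [ 0.01 -0.   -0.01] tcp [ 0.702 -0.191  0.265]
scene 16 [ 14. -42.  91.]
wrist 142 [ 12. -38.  90.]
```

The toggle is on, with its ball at x +13. Now I go over behind the tab and tip it forward.

```bash
python3 -m crank '{"travel":[[0.8,0,0],[0.8,0,0],[0.8,0,0],[0.8,0,0],[0.8,0,0],[0.8,0,0],[0.8,0,0],[0.8,0,0],[0.8,0,0],[0.8,0,0],[0.3,0,0]],"turn":[[0,0,0],[0,0,0],[0,0,0],[0,0,0],[0,0,0],[0,0,0],[0,0,0],[0,0,0],[0,0,0],[0,0,0],[0,0,0]]}' 1
python3 -m crank '{"travel":[[0,0,0.8],[0,0,0.8],[0,0,0.8],[0,0,0.8],[0,0,0.8],[0,0,0.8],[0,0,0.2],[0,0,0]],"turn":[[0,0,0],[0,0,0],[0,0,0],[0,0,0],[0,0,0],[0,0,0],[0,0,0],[0,0,0]]}' 1
python3 -m crank '{"travel":[[-0.4,0,0],[-0.4,0,0],[-0.4,0,0],[-0.4,0,0],[-0.4,0,0],[-0.4,0,0],[-0.4,0,0],[-0.4,0,0],[-0.4,0,0],[0,0,0]],"turn":[[0,0,0],[0,0,0],[0,0,0],[0,0,0],[0,0,0],[0,0,0],[0,0,0],[0,0,0],[0,0,0],[0,0,0]]}' 1
python3 -c "
from h import *
where();f=grab('scene');save(f,'s4.png',(310,130,410,250),5)"
```

```text
t: 15.4
ee_pos: [0.7104, -0.1897, 0.2566]
orientation: [[0.99, 0.143, -0.005], [0.143, -0.99, 0.0], [-0.005, -0.001, -1.0]]
contact_force: [0.4, -0.4, 0.5]
grip_width: 0.0003
finger_force: 0.0
t: 16.2
ee_pos: [0.7085, -0.1902, 0.133]
orientation: [[0.99, 0.143, -0.005], [0.143, -0.99, 0.0], [-0.005, -0.001, -1.0]]
contact_force: [0.1, 0.2, 0.5]
grip_width: 0.0004
finger_force: 0.0
t: 17.2
ee_pos: [0.6188, -0.2032, 0.1341]
orientation: [[0.99, 0.142, -0.004], [0.142, -0.99, -0.0], [-0.004, -0.0, -1.0]]
contact_force: [0.1, 0.4, -0.8]
grip_width: 0.0003
finger_force: 0.0
t 17.2 tcp box [ 65.8 -39.2 134.1] grasp box [ 65.9 -39.2 153.1] tilt -0.2 yaw err -0.002 F [ 0.2  0.3 -0.8] w 0.0002652872137116574 q [-0.36  0.11  1.61 -0.    1.43  1.07]
```

View pics/s4.png

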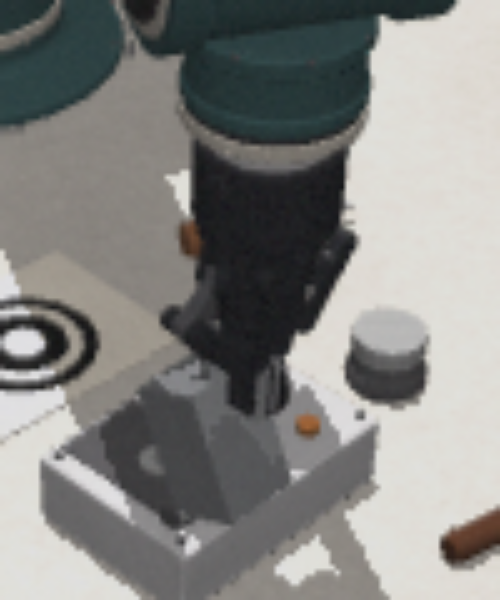

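The crop shows the hood (210,440) partly tipped forward, still leaning on the fingers (255,390). I push on a little and then rise.

```bash
python3 -m crank '{"travel":[[-0.4,0,0],[-0.4,0,0],[-0.4,0,0],[-0.4,0,0],[0,0,0],[0,0,0],[0,0,0],[0,0,0]],"turn":[[0,0,0],[0,0,0],[0,0,0],[0,0,0],[0,0,0],[0,0,0],[0,0,0],[0,0,0]]}' 1
python3 -m crank '{"travel":[[0.8,0,0],[0.8,0,-0.6],[0,0,-0.8],[0,0,-0.8],[0,0,-0.8],[0,0,-0.8],[0,0,-0.8],[0,0,0],[0,0,0],[0,0,0]],"turn":[[0,0,0],[0,0,0],[0,0,0],[0,0,0],[0,0,0],[0,0,0],[0,0,0],[0,0,0],[0,0,0],[0,0,0]]}' 1
python3 - <<'E'
from h import *
where()
f=grab('scene');save(f,'s5.png',(310,130,470,250),5);P=((cloud(f)-C)@B).reshape(-1,3)*1000
m=(abs(P[:,1]+39)<30)&(P[:,2]>85)&(P[:,2]<180)&(P[:,0]>-100)&(P[:,0]<120);print(m.sum(),np.percentile(P[m],[2,50,98],axis=0).round(0))
E
```

```text
t: 18.05
ee_pos: [0.5807, -0.2087, 0.1344]
orientation: [[0.99, 0.143, -0.003], [0.143, -0.99, -0.0], [-0.003, -0.0, -1.0]]
contact_force: [-0.8, 0.4, 0.1]
grip_width: -0.0002
finger_force: 0.0
t: 19.05
ee_pos: [0.6202, -0.2029, 0.248]
orientation: [[0.99, 0.143, -0.004], [0.143, -0.99, 0.0], [-0.004, -0.001, -1.0]]
contact_force: [0.4, 0.8, -0.5]
grip_width: 0.0
finger_force: 0.0
t 19.05 tcp box [ 67.3 -39.  248. ] grasp box [ 67.4 -39.  267. ] tilt -0.2 yaw err -0.002 F [ 0.5  0.7 -0.5] w 4.431218220555642e-05 q [-0.35  0.07  1.47 -0.    1.61  1.07]
480 [[-80. -66.  86.]
 [ -8. -44.  99.]
 [ 36. -16. 102.]]
```

View pics/s5.png

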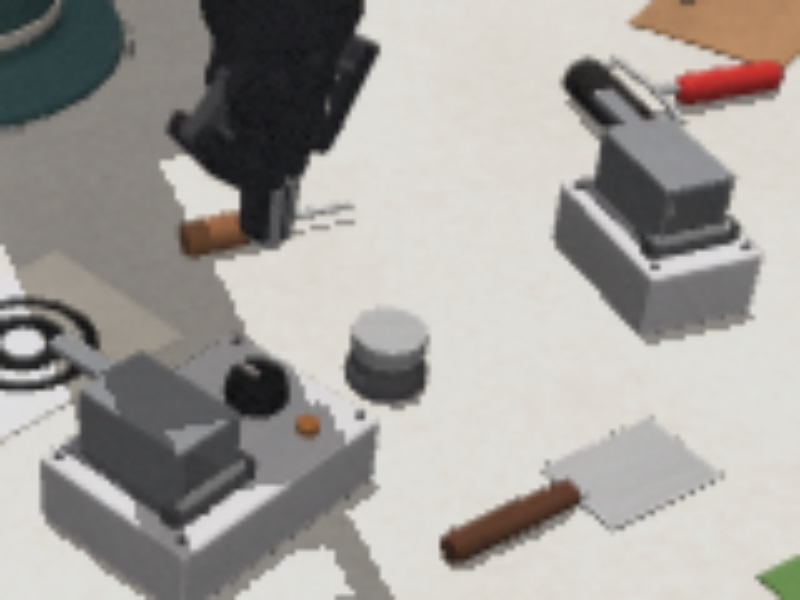

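The crop shows the long box's hood shut (160,420, top at z 98–100), the short box's hood shut (665,170), and the arm clear of everything. I hand in.

```bash
python3 -c "
from rig import env
print(env.finish_job())"
```

```text
the job is handed in; nothing more can be done
None
```

The press is switched on at the long box: I lifted the guard fully open, flipped the toggle to its far stop and tipped the guard shut again, with the short box untouched; the job is handed in at about 19 s, and no verdict came back.

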